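# Index the soil-jar turntable and lock it

### The job

The jar sampler's turntable has been left part-way between stations. Gently push its upright steel post round anticlockwise, through the click and on until the table comes up firmly against its stop, then press the black locking plunger fully down so that its nose locks the table. Feel your way and never force anything with more than about 20 N; leave the other things on the bench and on the sampler where they are.

Things in the scene. Friction and masses are not known exactly. Their poses are not given: they have to be found in the camera images.
- sampler: The jar sampler: a white square housing 360 x 360 mm, 35 mm high, fixed on the bench. Origin: centre of its underside, on the turntable's vertical axis; z up, front along -x. It carries the turntable, the locking plunger and, at the far left, a sampling head on a mast (200 mm high). No part of it may be pushed with more than 25 N.
- table_top (a point): Centre of the aluminium turntable's flat top, on its vertical axis, 57 mm above the bench. The table is 300 mm across with six glass jars (52 mm wide, on a circle of 80 mm radius, tops 130 mm above the bench). It turns anticlockwise seen from above, drags (1 to 3 N at the post) and stays where it is left.
- detent_roller (a point): The sprung roller at the far rim. Shortly before the station a bump on the rim passes it: the push at the post rises to 5 to 9 N, then drops (a click). The station lies some 13 mm of arc beyond the peak of this push.
- buffer (a point): The sprung buffer at the far right rim, 51 mm above the bench. Pushed on after the click, the table's lug meets it: about 6 N more per mm at the post, solid after 4.5 mm. Up against it is the station.
- post_top (a point): Centre of the top of the push post, the only bare upright steel rod on the turntable: 16 mm thick, 80 mm tall, top 137 mm above the bench (lowest 8 mm: a collar 26 mm wide), 130 mm from the axis, on the robot's side. Its foot is clamped fast in a curved slot, up to 24 mm either way along the circle, so its place does not tell exactly where the station is.
- station_mark (a point): The point, fixed to the housing, where the centre of the post's top comes at the station if the post is clamped in the middle of its slot: the true place is up to 24 mm before or after it along the circle. The post starts 40 to 140 mm of arc before it.
- plunger_top (a point): Top centre of the locking plunger's black head (30 mm wide), on a bracket over the rim, 135 mm from the axis, a quarter turn past the station mark. Raised, it is 121 mm above the bench. The head is sprung (3 N per mm, 7 mm); the plunger slides down 16 mm with 4 N of drag and stays. Its nose enters the table only within 1.8 mm of the station, else stops on the plate after 4 mm.
- plunger (a joint): How far the locking plunger is pressed down, m: 0 raised, 0.016 fully home against its solid stop.
- spare_jar: Loose glass jar with white lid, 64 mm wide, 92 mm high, on the bench left of the sampler; origin under its centre.
- jar_lid: Loose white lid, 56 mm wide, 24 mm high with its fitting, on the sampler's front left corner; origin under its centre.
- stopper: Loose black rubber stopper, 28 mm wide and high, on the sampler's front right corner; origin under its centre.
- tape_roll: Loose roll of paper tape, 84 mm wide, 25 mm high, on the bench left of the sampler; origin under its centre.
- beaker: Loose glass beaker, 60 mm wide, 75 mm high, on the bench right of the sampler; origin under its centre.
- notebook: Loose brown notebook 100 x 140 x 12 mm lying on the bench to the robot's front left; origin under its centre.
- wash_bottle: Loose white bottle, 60 mm wide, 160 mm high, on the bench to the right of the sampler; origin under its centre.

How it is judged (in metres and radians):
On the way:
1. the turntable is pushed round to about the station with the plunger still raised (horizontal distance between post_top and station_mark below 0.029 m and value of joint plunger below 0.006 m), for 0.2 s.
At the end, for the whole second after the job is handed in: The locking plunger is down at least 14 of its 16 mm (possible only with its nose in the turntable's hole), and the post stands at the station (within 29 mm of the station mark, which allows for the slot) (horizontal distance between post_top and station_mark below 0.029 m and value of joint plunger above 0.014 m); the robot touches nothing.
It fails at once if the robot pushes the sampler, its turntable, post or plunger with more than 25 N (contact force between any of the fingers, the arm and sampler above 25 N).
It fails at once if another thing is moved more than 15 mm (distance of any of spare_jar, jar_lid, stopper, tape_roll, beaker, notebook, wash_bottle from where it was at the start of the episode above 0.015 m).
It also fails if it takes over 64 s, if anything falls off the work surface, if the arm or the gripper's body presses on something with over 40 N, if the wrist force passes 120 N, or if a joint passes its speed limit or range.

### The arm

A 7-joint arm with a two-finger parallel gripper is mounted at the origin on the work surface. World frame = base frame: x ahead of the robot, y to its left, z up, the work surface at z = 0. Lengths are in mm, angles in rad, forces in N, time in s.
With the tool pointing down it reaches from about 350 to 900 mm from the base axis. Payload 8.1 kg.
Tool frame: the origin (TCP) lies at the very end of the fingers, on their centre line; the grasp point (between the pads) lies behind it (r.tcp_to_grasp is the z of the grasp point in the tool frame, in mm); z points along the fingers, y is the line along which they close (so a half turn about z gives the same grasp; the last joint's range is limited). The gripper opens to 92 mm and grips with 3 to 60 N. Pads are 19 mm wide; open, the fingers measure 130 mm over their backs; the gripper's body (75 mm by 190 mm) begins 47 mm behind the grasp point.
Start: joints at [1.09, 0.434, 0.025, 1.573, -0.012, 1.134, -0.075], TCP at [230.526, -580.947, 226.742] pointing down, gripper open.
Joint ranges: [-2.62, 2.62], [-0.44, 2.09], [-1.27, 1.32], [0.08, 2.57], [-1.32, 4.46], [0.12, 2], [-2.74, 2.74]. Speed limits (rad/s): [2.22, 2.22, 3.01, 3.01, 3.14, 3.14, 3.14].

### API

Orientations are given as a unit quaternion [w, x, y, z].
In Python, from rig import r gives the robot as it stands. The module is installed in compiled form; this text tells all that it offers.
- The arm moves only by the shell command python3 -m jog 'ROWS' [FORCE]. ROWS is JSON, a list of rows, each a list of 7 numbers: the shift along the world's x, y, z in mm, then the turn, a rotation vector about the world's x, y, z in degrees, then the closure, from 0 (fully open) to 1 (shut). A call has 1 to 20 rows; each row is the pose to reach, as a shift and turn from the pose commanded when the call began; what a row does not reach only later rows make up. A row lasts 1/10 s, in which the tool goes at most 50 mm and 8.59 degrees, less where a joint would pass 70% of its speed; a pose out of reach is approached as far as the arm can. A call with a gripper value outside its range is refused whole. The fingers move at their own pace and stop on an object; FORCE is the grip in N (left out, the last holds). Time passes only in rows, so rows that repeat a pose let the fingers close. It gives the time, the measured TCP pose, the force, the opening and the grip force at its end, in the units of the state.
- r.sense(): the state, without advancing time (a new reading comes with each control period).
- r.read_camera(name): name is "scene" or "top" or "wrist"; returns a dict with "color" (384x512x3 uint8, red, green, blue), "depth" (384x512 float32, mm along the optical axis (not along the pixel's ray), 0 where there is no reading), "K" (3x3 intrinsics, pixels), "position" and "orientation" of the camera in the world. Camera axes: x right, y down, z forward; pixel columns grow to the right and rows downward; lengths in mm; the calibration is good to about 2 mm. The wrist camera is an equidistant fisheye: a pixel r from the principal point sees the ray r / f radians off the axis. A picture is of the moment at which its call begins.
- r.job_done(): hands the job in; it is judged then, once.
Trained networks look in the newest picture that a camera, given by its name, has taken for a name from the list of things; names that differ only in an ending like _2 or _b are one class to them, and where a whole thing is asked for, a point or a joint stands for the part that bears it (a point fixed in the world has none). Each returns a list of dicts, best first, with "p" (0 to 1); they miss things now and then, are a little off and sometimes report something else, mostly with a low value. They report only what shows in the picture. A call takes as long as a camera call.
- r.spot_in(camera, label): "location" ([x, y, z] in mm, in world coordinates, good to about 4 mm: the middle of the surface that is visible of it).
The state is a dict: "time": time; "qpos": joint angles; "qd": joint speeds; "effort": joint torques, N m; "position": TCP position; "ee_rot": TCP orientation; "contact_force": force on the tool from outside, world axes, zero at the start; "wrist_torque": the same for the moment, N m; "gripper_width": finger opening in mm; "grip_force": force on a finger pad.
Only numpy, scipy, OpenCV 4.12 (cv2) and the standard library are available. Lean on these libraries where they do the work, as an engineer would, in place of code of your own. Each camera call takes 0.05 s, during which the arm holds its last target. There are 200 camera calls.

## Working session

There is one attempt and no reset: what is moved stays moved. The work goes in short steps, Python scripts to look and compute and a shell command to move; the robot and the scene stay as the last step left them, time stands still between calls to the robot, and variables do not carry over. Pictures are saved under pics/ and viewed, at most 10 in all, crops included, and the job is handed in when it is done.

```bash
mkdir -p pics; python3 - <<'E'
from rig import r
import cv2,numpy as np
for c in ["scene","top"]:
    d=r.read_camera(c); cv2.imwrite(f"pics/{c}0.png",d["color"][:,:,::-1])
    print(c,d["position"],d["orientation"],d["K"].tolist())
    for n in ["sampler","table_top","post_top","plunger_top","station_mark","detent_roller","buffer","stopper","jar_lid","wash_bottle","beaker"]:
        try: print(n,[(np.round(q["location"]).tolist(),round(q["p"],2)) for q in r.spot_in(c,n)[:3]])
        except Exception as e: print(n,e)
print(r.sense())
E
```

```text
scene [1114.40263522 -931.69395558  797.24274506] [-0.46819485  0.84126527  0.24073039 -0.12294394] [[463.2816546394313, 0.0, 254.43952683704396], [0.0, 463.2816546394313, 189.41883051381134], [0.0, 0.0, 1.0]]
sampler [([618.0, -100.0, 57.0], 0.96)]
table_top [([620.0, -102.0, 53.0], 0.8)]
post_top [([488.0, 66.0, 90.0], 0.7)]
plunger_top [([561.0, -174.0, 118.0], 0.47)]
station_mark [([622.0, -102.0, 56.0], 0.63)]
detent_roller [([615.0, -101.0, 59.0], 0.76)]
buffer [([616.0, -100.0, 58.0], 0.78)]
stopper [([425.0, -199.0, 57.0], 0.7), ([566.0, -172.0, 117.0], 0.5)]
jar_lid [([414.0, 113.0, 44.0], 0.58)]
wash_bottle [([590.0, -456.0, 88.0], 0.6), ([414.0, 115.0, 44.0], 0.22)]
beaker [([641.0, -296.0, 53.0], 0.7)]
top [ 4.57130139e+02 -1.34299482e-01  1.34846957e+03] [ 0.0212414  -0.70092158  0.71237366 -0.02795551] [[442.7767250164527, 0.0, 263.1653165472742], [0.0, 442.7767250164527, 189.82330845846926], [0.0, 0.0, 1.0]]
sampler [([559.0, -40.0, 59.0], 0.76)]
table_top [([560.0, -34.0, 57.0], 0.68), ([565.0, -170.0, 122.0], 0.66), ([414.0, -198.0, 63.0], 0.38)]
post_top []
plunger_
[... 443 characters left out ...]
rray([ 1.09041201,  0.43449329,  0.02500421,  1.57323866, -0.0116003 ,
        1.13403074, -0.07510539]), 'qd': array([ 0.00162225, -0.00054614, -0.00059306, -0.00107578, -0.00083017,
        0.00136577, -0.00116684]), 'effort': array([-2.48590386e-04, -6.67673779e+01,  9.84113105e-01, -3.14803147e+01,
       -6.07071351e-02,  3.27081664e-02,  5.00293856e-05]), 'position': array([ 230.50216646, -580.92176151,  226.73107825]), 'ee_rot': array([-1.02166057e-05,  9.82221742e-01,  1.87724399e-01, -9.74899096e-06]), 'contact_force': array([-0.2139447 , -0.26624588, -0.62576782]), 'wrist_torque': array([ 0.01181299, -0.04445675,  0.02615505]), 'grip_force': 0.0, 'gripper_width': 91.78676374969288}
```

View pictures.

View pics/scene0.png

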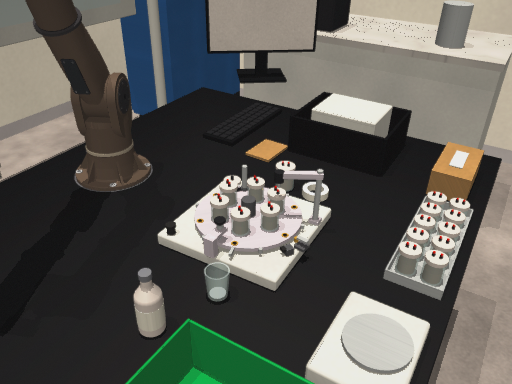

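View pics/top0.png

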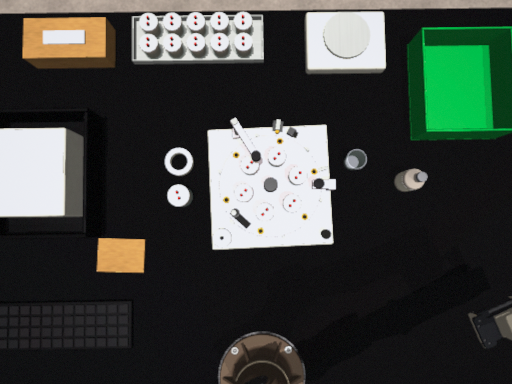

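```bash
cat > h.py <<'E'
import numpy as np
from scipy.spatial.transform import Rotation as R
def ray(d,u,v):
    q=np.array(d["orientation"]); M=R.from_quat([q[1],q[2],q[3],q[0]]).as_matrix()
    K=d["K"]; return M@np.array([(u-K[0,2])/K[0,0],(v-K[1,2])/K[1,1],1])
def atz(d,u,v,z):
    w=ray(d,u,v);p=np.array(d["position"]); return p+w*(z-p[2])/w[2]
def cloud(d):
    v,u=np.mgrid[0:384,0:512]; q=np.array(d["orientation"]);M=R.from_quat([q[1],q[2],q[3],q[0]]).as_matrix();K=d["K"]
    c=np.stack([(u-K[0,2])/K[0,0],(v-K[1,2])/K[1,1],np.ones(u.shape)],-1)*d["depth"][...,None]
    return c@M.T+d["position"]
E
python3 - <<'E'
from rig import r
import cv2,numpy as np
from h import *
d=r.read_camera("top"); P=cloud(d)
a=d["color"][115:255,200:340,::-1]; A=cv2.resize(a,(560,560),interpolation=cv2.INTER_CUBIC)
s=r.read_camera("scene"); Q=cloud(s)
b=s["color"][155:285,155:335,::-1]; B=cv2.resize(b,(720,520),interpolation=cv2.INTER_CUBIC)
cv2.imwrite("pics/a.png",A);cv2.imwrite("pics/b.png",B)
# housing corners from top cloud z 30..40
for X in (P,Q):
    m=(abs(X[...,2]-35)<6)&(abs(X[...,0]-560)<230)&(abs(X[...,1]+35)<230)
    k=cv2.minAreaRect(X[m][:,:2].astype(np.float32)); print("housing",k)
    m=(X[...,2]>128)&(X[...,2]<146)&(abs(X[...,0]-470)<80)&(abs(X[...,1]-40)<100)
    print("post",m.sum(),X[m].round().tolist()[:30])
    m=(X[...,2]>112)&(X[...,2]<128)&(np.hypot(X[...,0]-562,X[...,1]+168)<25)
    print("plunger",m.sum(),X[m].mean(0),np.ptp(X[m],axis=0))
E
```

```text
housing ((569.6734619140625, -59.95915222167969), (377.1554870605469, 411.9234619140625), 1.6690348386764526)
post 37 [[545.0, 38.0, 129.0], [542.0, 35.0, 128.0], [531.0, 46.0, 132.0], [529.0, 49.0, 130.0], [492.0, -19.0, 129.0], [492.0, -22.0, 129.0], [489.0, -19.0, 128.0], [489.0, -22.0, 129.0], [488.0, 74.0, 137.0], [488.0, 71.0, 136.0], [488.0, 68.0, 136.0], [487.0, 66.0, 137.0], [485.0, 77.0, 132.0], [485.0, 74.0, 137.0], [485.0, 71.0, 138.0], [485.0, 68.0, 136.0], [485.0, 66.0, 136.0], [485.0, 63.0, 134.0], [482.0, 76.0, 138.0], [482.0, 74.0, 133.0], [482.0, 71.0, 142.0], [482.0, 68.0, 137.0], [482.0, 66.0, 138.0], [482.0, 63.0, 136.0], [479.0, 77.0, 136.0], [479.0, 74.0, 139.0], [479.0, 71.0, 137.0], [479.0, 68.0, 138.0], [479.0, 66.0, 136.0], [479.0, 63.0, 137.0]]
plunger 90 [ 560.0823119  -168.31047524  120.51597802] [28.335219   28.3705927  11.09029209]
housing ((571.7660522460938, -62.01495361328125), (377.78662109375, 411.28802490234375), 3.3520610332489014)
post 29 [[480.0, 68.0, 138.0], [485.0, 67.0, 140.0], [485.0, 71.0, 138.0], [487.0, 75.0, 137.0], [480.0, 63.0, 137.0], [483.0, 65.0, 137.0], [485.0, 66.0, 137.0], [487.0, 69.0, 137.0], [490.0, 69.0, 137.0], [480.0, 63.0, 134.0], [485.0, 61.0, 136.0], [487.0, 63.0, 136.0], [489.0, 66.0, 135.0], [492.0, 67.0, 136.0], [480.0, 64.0, 130.0], [482.0, 66.0, 130.0], [487.0, 63.0, 133.0], [491.0, 63.0, 134.0], [490.0, 70.0, 130.0], [487.0, 64.0, 129.0], [492.0, 62.0, 132.0], [492.0, 67.0, 129.0], [535.0, 42.0, 132.0], [537.0, 44.0, 131.0], [480.0, -10.0, 129.0], [545.0, 35.0, 128.0], [489.0, -22.0, 129.0], [495.0, -27.0, 133.0], [494.0, -25.0, 129.0]]
plunger 89 [ 564.52635288 -172.12666927  119.31637984] [30.34417738 31.41166346 11.80098718]
```

View pics/a.png

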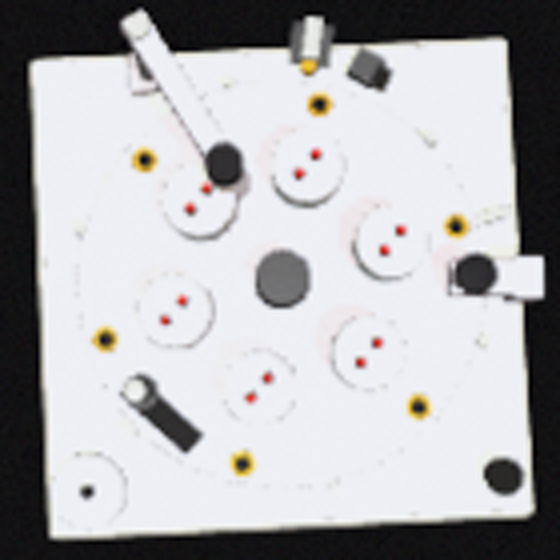

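View pics/b.png

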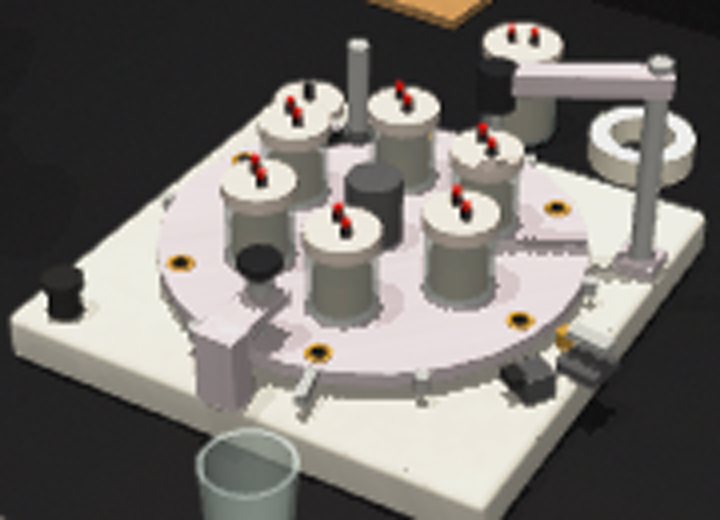

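```bash
python3 - <<'E'
from rig import r
import numpy as np
from h import *
from scipy.optimize import least_squares
print(r.tcp_to_grasp, r.sense()["time"])
d=r.read_camera("top")
px=lambda u,v:(200+u/4-.4,115+v/4-.4)
C=np.array([atz(d,*px(*c),35)[:2] for c in [(30,60),(505,38),(535,515),(50,540)]])
print("corners",C.round(),"c",C.mean(0), "sides",np.linalg.norm(C-np.roll(C,1,0),axis=1))
e=[C[0]-C[3],C[1]-C[2]]; f=[C[0]-C[1],C[3]-C[2]]
print("yaw",[np.degrees(np.arctan2(v[1],v[0])) for v in e],[np.degrees(np.arctan2(v[1],v[0]))-90 for v in f])
pl=atz(d,*px(475,272),121)[:2]; po=atz(d,*px(140,388),137)[:2]; kn=atz(d,*px(283,278),90)[:2]
print(pl,po,"knob@90",kn,"slot end",atz(d,*px(190,445),57)[:2])
H=np.array([atz(d,*px(*c),57)[:2] for c in [(320,105),(145,160),(105,340),(242,463),(418,406),(456,226)]])
print("holes centre",H.mean(0),np.hypot(*(H-H.mean(0)).T))
for a in (C.mean(0),H.mean(0),(C.mean(0)+H.mean(0))/2):
    for p in (pl,po): w=p-a; print(np.hypot(*w),np.degrees(np.arctan2(w[1],w[0])))
Hc=H-H.mean(0);print(np.degrees(np.arctan2(Hc[:,1],Hc[:,0])))
E
```

```text
-18.8 1.3
corners [[ 732.  152.]
 [ 744. -205.]
 [ 387. -218.]
 [ 375.  140.]] c [559.38606421 -32.91357867] sides [357.82399884 357.17139584 357.15266123 358.01753197]
yaw [np.float64(1.9123254375327488), np.float64(2.0480866560597897)] [np.float64(1.8474031953212489), np.float64(1.9551554499732617)]
[ 560.3145908  -166.53163939] [483.09054261  66.67271815] knob@90 [560.78643227 -33.57713239] slot end [442.837836    35.27489858]
holes centre [560.09886353 -32.99497413] [134.48642122 134.68659455 135.19199983 134.46999713 134.3381282
 135.06979093]
133.62128689500668 -89.6018517398263
125.452927956782 127.45661723241042
133.5368395188729 -89.90743926979185
125.95209556060205 127.69149647861214
133.57858822828072 -89.75459720733332
125.70224770263818 127.574290033578
[ -13.31989331   46.93277235  107.16889188  166.8026996  -133.04810826
  -72.91306039]
```

```bash
python3 -m jog '[[80,190,0,0,0,30,1],[160,380,0,0,0,60,1],[220,520,0,0,0,85,1],[288,676,0,0,0,105,1],[288,676,0,0,0,105,1],[288,676,0,0,0,105,1],[288,676,0,0,0,105,1],[288,676,0,0,0,105,1],[288,676,0,0,0,105,1],[288,676,0,0,0,105,1],[288,676,0,0,0,105,1],[288,676,0,0,0,105,1],[288,676,0,0,0,105,1],[288,676,0,0,0,105,1],[288,676,0,0,0,105,1],[288,676,0,0,0,105,1],[288,676,0,0,0,105,1],[288,676,0,0,0,105,1],[288,676,0,0,0,105,1],[288,676,0,0,0,105,1]]'
```

```text
time: 3.35
position: [518.4, 93.7, 226.9]
ee_rot: [0.0, 0.45, 0.893, -0.0]
contact_force: [-0.5, 0.2, 0.1]
gripper_width: 0.6
grip_force: 0.0
```

```bash
python3 -m jog '[[0,0,-40,0,0,0,1],[0,0,-75,0,0,0,1],[0,0,-105,0,0,0,1],[0,0,-130,0,0,0,1],[0,0,-130,0,0,0,1],[0,0,-130,0,0,0,1]]'
python3 - <<'E'
from rig import r
import cv2
from h import *
d=r.read_camera("scene"); b=d["color"][155:285,155:335,::-1]; cv2.imwrite("pics/c.png",cv2.resize(b,(720,520),interpolation=cv2.INTER_CUBIC))
E
```

```text
time: 3.95
position: [518.6, 94.8, 97.3]
ee_rot: [-0.0, 0.449, 0.893, -0.0]
contact_force: [0.5, -0.2, 1.5]
gripper_width: 0.5
grip_force: 0.0
```

View pics/c.png

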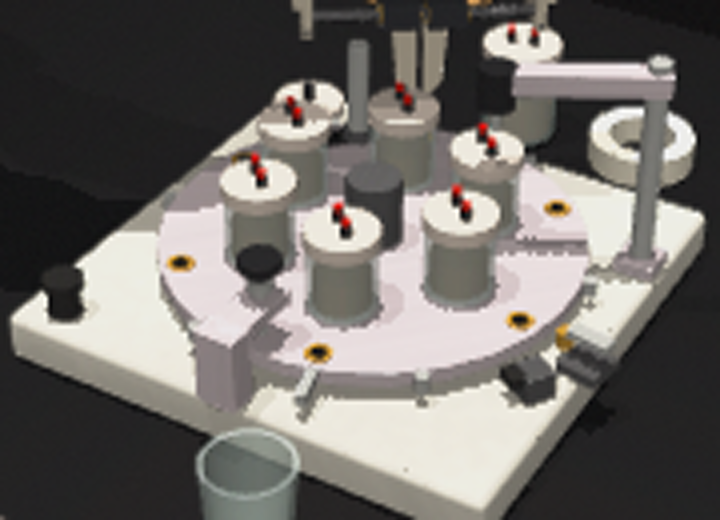

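```bash
cat > path.py <<'E'
import numpy as np,sys
# shifts from start (518.5,95,97) for post angle f, gap g
ax=np.array([561,-35.]);g=float(sys.argv[1]) if len(sys.argv)>1 else 25
for f in list(range(120,181,2)):
    a=np.radians(f);n=np.array([np.cos(a),np.sin(a)]);t=np.array([-n[1],n[0]])
    p=ax+130*n-t*g; print(f,(p-[518.5,95]).round(1),"turn",f-127,"mm",round((f-127.6)*130*np.pi/180,1))
E
python3 path.py; python3 -m jog '[[-3,-2,0,0,0,0,1],[-6,-5,0,0,0,0,1],[-8,-6,0,0,0,0,1],[-9,-7,0,0,0,0,1],[-10,-7.5,0,0,0,0,1]]'
```

```text
120 [-0.8 -4.9] turn -7 mm -17.2
122 [-5.2 -6.5] turn -5 mm -12.7
124 [-9.5 -8.2] turn -3 mm -8.2
126 [-13.7 -10.1] turn -1 mm -3.6
128 [-17.8 -12.2] turn 1 mm 0.9
130 [-21.9 -14.3] turn 3 mm 5.4
132 [-25.9 -16.7] turn 5 mm 10.0
134 [-29.8 -19.1] turn 7 mm 14.5
136 [-33.6 -21.7] turn 9 mm 19.1
138 [-37.4 -24.4] turn 11 mm 23.6
140 [-41.  -27.3] turn 13 mm 28.1
142 [-44.5 -30.3] turn 15 mm 32.7
144 [-48.  -33.4] turn 17 mm 37.2
146 [-51.3 -36.6] turn 19 mm 41.7
148 [-54.5 -39.9] turn 21 mm 46.3
150 [-57.6 -43.3] turn 23 mm 50.8
152 [-60.5 -46.9] turn 25 mm 55.4
154 [-63.4 -50.5] turn 27 mm 59.9
156 [-66.1 -54.3] turn 29 mm 64.4
158 [-68.7 -58.1] turn 31 mm 69.0
160 [-71.1 -62. ] turn 33 mm 73.5
162 [-73.4 -66.1] turn 35 mm 78.1
164 [-75.6 -70.1] turn 37 mm 82.6
166 [-77.6 -74.3] turn 39 mm 87.1
168 [-79.5 -78.5] turn 41 mm 91.7
170 [-81.2 -82.8] turn 43 mm 96.2
172 [-82.8 -87.2] turn 45 mm 100.7
174 [-84.2 -91.5] turn 47 mm 105.3
176 [-85.4 -96. ] turn 49 mm 109.8
178 [ -86.5 -100.5] turn 51 mm 114.4
180 [ -87.5 -105. ] turn 53 mm 118.9
time: 4.5
position: [508.5, 87.3, 97.0]
ee_rot: [0.0, 0.449, 0.893, 0.0]
contact_force: [0.4, -0.2, 0.0]
gripper_width: 0.8
grip_force: 0.0
```

```bash
python3 -m jog '[[-4,-2.5,0,0,0,0,1],[-8,-5,0,0,0,1,1],[-12,-7,0,0,0,3,1],[-16,-9,0,0,0,5,1],[-20,-11.5,0,0,0,7,1],[-23.5,-14,0,0,0,9,1],[-27.5,-17,0,0,0,11,1],[-31,-20,0,0,0,13,1]]'
```

```text
time: 5.3
position: [477.7, 67.7, 96.9]
ee_rot: [0.0, 0.344, 0.939, 0.0]
contact_force: [1.8, 2.5, -0.3]
gripper_width: 0.5
grip_force: 1.2
```

```bash
python3 -m jog '[[-3.5,-3,0,0,0,2,1],[-7,-6,0,0,0,4,1],[-10.5,-9.5,0,0,0,6,1],[-13.5,-12.5,0,0,0,8,1],[-16.5,-16,0,0,0,10,1],[-19.5,-19.5,0,0,0,12,1],[-22.5,-23,0,0,0,14,1],[-25,-27,0,0,0,16,1]]'
python3 - <<'E'
from rig import r
import cv2
from h import *
out=[]
for c,z in (("top",(115,255,200,340)),("scene",(155,285,155,335))):
    d=r.read_camera(c);X=cloud(d)
    m=(X[...,2]>133)&(X[...,2]<141)&(abs(X[...,0]-460)<50)&(abs(X[...,1]-30)<80)
    print(c,m.sum(),X[m].round().tolist()[:20])
    b=d["color"][z[0]:z[1],z[2]:z[3],::-1]; out.append(cv2.resize(b,(400,400),interpolation=cv2.INTER_CUBIC))
cv2.imwrite("pics/d.png",np.hstack(out))
E
```

```text
time: 6.1
position: [452.7, 40.9, 97.0]
ee_rot: [0.0, 0.21, 0.978, 0.0]
contact_force: [1.8, 2.3, 0.7]
gripper_width: 0.5
grip_force: 1.3
top 0 []
scene 49 [[469.0, 49.0, 141.0], [438.0, 26.0, 138.0], [467.0, 41.0, 140.0], [468.0, 44.0, 139.0], [468.0, 50.0, 136.0], [472.0, 49.0, 138.0], [446.0, 21.0, 140.0], [456.0, 27.0, 140.0], [458.0, 29.0, 140.0], [461.0, 29.0, 141.0], [462.0, 33.0, 139.0], [464.0, 35.0, 139.0], [465.0, 39.0, 137.0], [464.0, 45.0, 134.0], [470.0, 41.0, 138.0], [469.0, 49.0, 134.0], [472.0, 49.0, 134.0], [436.0, 15.0, 136.0], [436.0, 20.0, 134.0], [443.0, 15.0, 138.0]]
```

View pics/d.png

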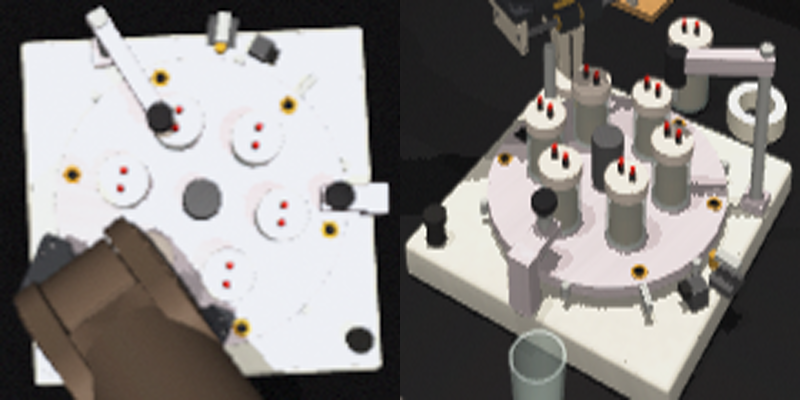

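```bash
python3 -m jog '[[-1.3,-2,0,0,0,1,1],[-2.6,-4,0,0,0,2,1],[-3.9,-5.9,0,0,0,3,1],[-5,-7.8,0,0,0,4,1]]'|grep -E "pos|contact"
python3 -m jog '[[-0.6,-1,0,0,0,0.5,1],[-1.2,-2,0,0,0,1,1]]'|grep -E "pos|contact"
python3 -m jog '[[-0.6,-1,0,0,0,0.5,1],[-1.1,-2.1,0,0,0,1,1]]'|grep -E "pos|contact"
python3 -m jog '[[-0.6,-1,0,0,0,0.5,1],[-1.1,-2.1,0,0,0,1,1]]'|grep -E "pos|contact"
```

```text
position: [447.4, 32.8, 96.7]
contact_force: [0.8, 2.5, -1.3]
position: [446.3, 30.7, 96.7]
contact_force: [1.1, 1.6, -1.7]
position: [445.3, 28.8, 96.8]
contact_force: [1.5, 4.6, -0.3]
position: [444.7, 28.1, 96.9]
contact_force: [2.8, 8.9, -4.1]
```

```bash
python3 -m jog '[[0,0,0,0,0,0,1],[-0.4,-1,0,0,0,0.5,1]]'|grep -E "pos|contact"
python3 -m jog '[[0,0,0,0,0,0,1],[-0.4,-1,0,0,0,0.5,1]]'|grep -E "pos|contact"
```

```text
position: [444.2, 27.1, 96.9]
contact_force: [1.9, 8.0, -2.4]
position: [443.6, 25.9, 96.9]
contact_force: [1.9, 6.8, -1.3]
```

```bash
python3 -m jog '[[-0.5,-1.05,0,0,0,0.5,1],[-1,-2.1,0,0,0,1,1]]'|grep -E "pos|contact"
python3 -m jog '[[-0.5,-1.05,0,0,0,0.5,1],[-1,-2.1,0,0,0,1,1]]'|grep -E "pos|contact"
python3 -m jog '[[-0.5,-1.05,0,0,0,0.5,1],[-1,-2.1,0,0,0,1,1]]'|grep -E "pos|contact"
python3 -m jog '[[0,0,0,0,0,0,1],[-0.4,-1,0,0,0,0.5,1]]'|grep -E "pos|contact"
```

```text
position: [442.3, 23.1, 96.8]
contact_force: [0.4, 4.3, -0.8]
position: [441.1, 20.1, 96.7]
contact_force: [-0.3, 1.4, -0.0]
position: [440.2, 17.9, 96.7]
contact_force: [-1.0, 1.7, 0.1]
position: [439.9, 17.2, 96.7]
contact_force: [0.2, 2.3, -0.8]
```

```bash
python3 -m jog '[[0,0,0,0,0,0,1],[-0.3,-0.8,0,0,0,0.4,1]]'|grep -E "pos|contact"
python3 -m jog '[[0,0,0,0,0,0,1],[-0.3,-0.8,0,0,0,0.4,1]]'|grep -E "pos|contact"
python3 -m jog '[[0,0,0,0,0,0,1],[-0.3,-0.8,0,0,0,0.4,1]]'|grep -E "pos|contact"
```

```text
position: [439.6, 16.5, 96.7]
contact_force: [1.0, 1.8, -1.3]
position: [439.3, 15.8, 96.7]
contact_force: [-0.5, 2.0, -0.3]
position: [438.9, 15.0, 96.7]
contact_force: [-0.1, 3.0, 0.0]
```

```bash
for i in 1; do python3 -m jog '[[0,0,0,0,0,0,1],[-0.2,-0.7,0,0,0,0.3,1]]'|grep -E "pos|contact"; done
python3 -m jog '[[0,0,0,0,0,0,1],[-0.2,-0.7,0,0,0,0.3,1]]'|grep -E "pos|contact"
```

```text
position: [438.7, 14.4, 96.7]
contact_force: [-1.3, 4.2, -0.8]
position: [438.6, 14.0, 96.8]
contact_force: [-0.9, 6.3, -1.5]
```

```bash
python3 -m jog '[[0,0,0,0,0,0,1],[-0.2,-0.7,0,0,0,0.3,1],[-0.2,-0.7,0,0,0,0.3,1]]'|grep -E "pos|contact"
python3 -m jog '[[0,0,0,0,0,0,1],[-0.2,-0.7,0,0,0,0.3,1],[-0.2,-0.7,0,0,0,0.3,1]]'|grep -E "pos|contact"
```

```text
position: [438.4, 13.7, 96.8]
contact_force: [-1.2, 7.2, -0.0]
position: [438.2, 13.4, 96.8]
contact_force: [-0.4, 8.9, -1.1]
```

```bash
python3 -m jog '[[0,0,0,0,0,0,1],[-0.2,-0.8,0,0,0,0,1],[-0.2,-0.8,0,0,0,0,1]]'|grep -E "pos|contact"
python3 -m jog '[[0,0,0,0,0,0,1],[-0.2,-0.8,0,0,0,0,1],[-0.2,-0.8,0,0,0,0,1]]'|grep -E "pos|contact"
```

```text
position: [438.2, 13.1, 96.9]
contact_force: [-1.6, 9.9, -2.6]
position: [438.1, 12.8, 96.9]
contact_force: [0.1, 11.7, -3.4]
```

```bash
python3 -m jog '[[0.5,3,0,0,0,0,1],[1.5,8,0,0,0,0,1],[3,16,0,0,0,0,1],[4,24,0,0,0,0,1],[4,24,30,0,0,0,1],[4,24,70,0,0,0,1],[4,24,105,0,0,0,1],[4,24,130,0,0,0,1],[-100,-100,130,0,0,-20,1],[-100,-280,130,0,0,-40,1],[-100,-280,130,0,0,-60,1],[-100,-280,130,0,0,-80,1],[-100,-280,130,0,0,-80,1],[-100,-280,130,0,0,-80,1],[-100,-280,130,0,0,-80,1],[-100,-280,130,0,0,-80,1],[-100,-280,130,0,0,-80,1],[-100,-280,130,0,0,-80,1]]'
python3 - <<'E'
from rig import r
import cv2
from h import *
out=[]
for c,z in (("top",(115,255,200,340)),("scene",(155,285,155,335))):
    d=r.read_camera(c);X=cloud(d)
    m=(X[...,2]>133)&(X[...,2]<141)&(abs(X[...,0]-440)<30)&(abs(X[...,1]+15)<50)
    print(c,m.sum(),X[m].mean(0),X[m].std(0))
    m=(X[...,2]>112)&(X[...,2]<128)&(np.hypot(X[...,0]-562,X[...,1]+168)<25)
    if m.sum(): print("plunger",m.sum(),np.median(X[m],0),(X[m].min(0)+X[m].max(0))/2)
    b=d["color"][z[0]:z[1],z[2]:z[3],::-1]; out.append(cv2.resize(b,(400,400),interpolation=cv2.INTER_CUBIC))
cv2.imwrite("pics/e.png",np.hstack(out))
E
```

```text
time: 12.4
position: [338.0, -269.5, 226.7]
ee_rot: [-0.0, 0.712, 0.702, -0.0]
contact_force: [-0.2, 0.7, 0.1]
gripper_width: 0.8
grip_force: 0.0
top 24 [432.48902268 -11.68711429 136.58088382] [3.95354102 3.84641392 1.65495077]
plunger 90 [ 559.49835183 -168.23360011  120.38709465] [ 559.53489019 -168.64260295  120.21475007]
scene 17 [436.47515253 -14.82677377 136.24936735] [3.86739447 4.86164789 1.3009943 ]
plunger 90 [ 564.67446872 -171.70800469  119.77319109] [ 563.77508974 -164.74396337  118.8780533 ]
```

View pics/e.png

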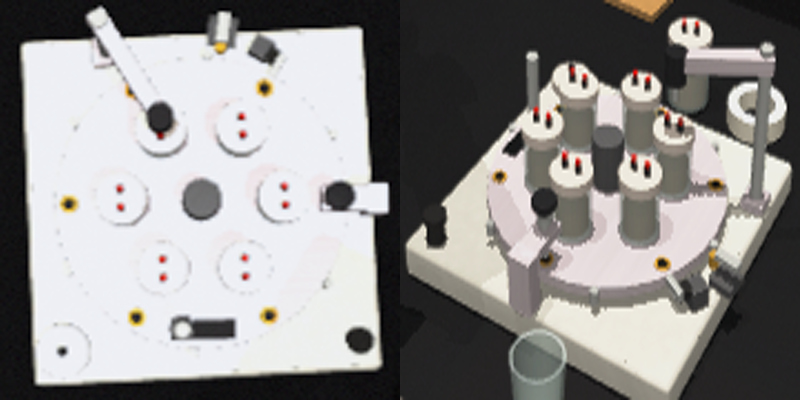

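```bash
python3 -m jog '[[45,20,0,0,0,0,1],[90,40,0,0,0,0,1],[135,60,0,0,0,0,1],[180,80,0,0,0,0,1],[224,100,0,0,0,0,1],[224,100,-30,0,0,0,1],[224,100,-65,0,0,0,1],[224,100,-90,0,0,0,1],[224,100,-98,0,0,0,1],[224,100,-98,0,0,0,1]]'
```

```text
time: 13.5
position: [561.3, -169.3, 128.0]
ee_rot: [-0.001, 0.709, 0.705, -0.0]
contact_force: [0.1, 0.0, -0.1]
gripper_width: 0.6
grip_force: 0.0
```

```bash
python3 -m jog '[[0,0,-2,0,0,0,1],[0,0,-4,0,0,0,1],[0,0,-6,0,0,0,1],[0,0,-8,0,0,0,1],[0,0,-8,0,0,0,1]]'|grep -E "pos|contact"
python3 -m jog '[[0,0,-1,0,0,0,1],[0,0,-2,0,0,0,1],[0,0,-2,0,0,0,1]]'|grep -E "pos|contact"
```

```text
position: [562.1, -169.7, 120.9]
contact_force: [0.3, -0.0, 1.3]
position: [562.1, -169.7, 118.9]
contact_force: [0.3, -1.0, 3.0]
```

```bash
python3 -m jog '[[0,0,-1,0,0,0,1],[0,0,-2,0,0,0,1],[0,0,-2,0,0,0,1]]'|grep -E "pos|contact"
python3 -m jog '[[0,0,-1,0,0,0,1],[0,0,-2,0,0,0,1],[0,0,-2,0,0,0,1]]'|grep -E "pos|contact"
python3 -m jog '[[0,0,-1,0,0,0,1],[0,0,-2,0,0,0,1],[0,0,-2,0,0,0,1]]'|grep -E "pos|contact"
```

```text
position: [562.0, -169.6, 116.7]
contact_force: [1.7, -0.9, 2.4]
position: [562.0, -169.6, 114.6]
contact_force: [1.0, -1.7, 2.9]
position: [561.9, -169.6, 112.6]
contact_force: [1.6, -1.3, 3.8]
```

Force stays at the drag level past 4 mm of travel, so the nose is in the hole; continuing.

```bash
python3 -m jog '[[0,0,-1,0,0,0,1],[0,0,-2,0,0,0,1],[0,0,-2,0,0,0,1]]'|grep -E "pos|contact"
python3 -m jog '[[0,0,-1,0,0,0,1],[0,0,-2,0,0,0,1],[0,0,-2,0,0,0,1]]'|grep -E "pos|contact"
python3 -m jog '[[0,0,-1,0,0,0,1],[0,0,-2,0,0,0,1],[0,0,-2,0,0,0,1]]'|grep -E "pos|contact"
python3 -m jog '[[0,0,-1,0,0,0,1],[0,0,-2,0,0,0,1],[0,0,-2,0,0,0,1]]'|grep -E "pos|contact"
```

```text
position: [561.8, -169.5, 110.6]
contact_force: [1.5, -0.8, 2.9]
position: [561.8, -169.5, 108.6]
contact_force: [1.6, -1.0, 3.2]
position: [561.8, -169.5, 106.6]
contact_force: [1.1, -0.9, 3.1]
position: [561.8, -169.5, 104.6]
contact_force: [1.3, -0.7, 3.2]
```

```bash
python3 -m jog '[[0,0,-1,0,0,0,1],[0,0,-1.5,0,0,0,1],[0,0,-1.5,0,0,0,1]]'|grep -E "pos|contact"
python3 -m jog '[[0,0,-0.5,0,0,0,1],[0,0,-1.5,0,0,0,1],[0,0,-1.5,0,0,0,1]]'|grep -E "pos|contact"
```

```text
position: [561.9, -169.5, 103.4]
contact_force: [0.7, -0.7, 5.9]
position: [562.0, -169.6, 102.2]
contact_force: [-0.8, -1.4, 9.4]
```

Rising at the spring rate: on the solid stop. A little more to be sure, then release.

```bash
python3 -m jog '[[0,0,-0.5,0,0,0,1],[0,0,-1.2,0,0,0,1],[0,0,-1.2,0,0,0,1]]'|grep -E "pos|contact"
python3 -m jog '[[0,0,2,0,0,0,1],[0,0,6,0,0,0,1],[0,0,15,0,0,0,1],[0,0,40,0,0,0,1],[0,0,80,0,0,0,1],[0,0,125,0,0,0,1],[-60,-30,125,0,0,0,1],[-120,-60,125,0,0,0,1],[-180,-80,125,0,0,0,1],[-224,-100,125,0,0,0,1],[-224,-100,125,0,0,0,1],[-224,-100,125,0,0,0,1]]'
python3 - <<'E'
from rig import r
from h import *
for c in ("top","scene"):
    d=r.read_camera(c);X=cloud(d)
    m=(X[...,2]>133)&(X[...,2]<141)&(abs(X[...,0]-440)<30)&(abs(X[...,1]+15)<50)
    print(c,m.sum(),X[m].mean(0))
    m=(X[...,2]>90)&(X[...,2]<128)&(np.hypot(X[...,0]-562,X[...,1]+169)<12)
    print("plunger",m.sum(),np.median(X[m],0))
E
```

```text
position: [562.1, -169.6, 101.3]
contact_force: [-1.2, -0.8, 11.6]
time: 18.5
position: [331.5, -271.8, 225.1]
ee_rot: [-0.001, 0.713, 0.702, -0.002]
contact_force: [1.0, -0.8, -0.9]
gripper_width: 0.7
grip_force: 0.0
top 24 [432.5943176  -12.02605469 136.69502977]
plunger 56 [ 561.86677499 -168.11205381  104.98600974]
scene 17 [436.00727162 -14.19309361 135.79495598]
plunger 53 [ 563.68137866 -171.11034514  104.31962903]
```

Plunger head at about 105 mm (16 mm down), and the post unchanged.

```bash
python3 -c "
from rig import r
print(r.job_done())"
```

```text
the job is handed in; nothing more can be done
None
```

I pushed the turntable through the click and firmly against its buffer (about 12 N), then pressed the locking plunger fully down (about 16 mm) so its nose locked the table, and handed the job in at about 18.6 s; no verdict was returned.

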